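Clamp a handle shell in the bench fixture

TASK

Clamp the white handle shell in the fixture for the next operation: first push it along its nest until its end butts against the end stop, then swing the clamp strap squarely across it, so that the rubber pad is over the shell, and finally screw the knurled nut down clockwise until it stops tight with the strap down on its collar. Leave the shell butted against the stop and clamped, and do not disturb the glue jar.

Things in the scene. Friction and masses are not known exactly. Their poses are not given: they have to be found in the camera images.
- fixture: Grey T-shaped plate on the bench, 12 mm thick, 153 (x) x 268 (y) mm; origin: underside, between nest and stud. Nest along its y: two rails 6 mm high, 41 mm apart, centre line x = +40, y = -125 to +60, closed at its -y end (robot's left) by a stop block 57 x 16 x 16 mm; plate ends at y = +125. Stud: x = -30, y = 0, top z = 104, in a 36 mm collar, top z = 41. Its x points towards the robot
- stop_face (a point): Point on the face of the end stop that the shell must meet: nest centre line, at the height of the plate's top. Same axes as the fixture; the shell comes from its +y side
- handle_shell: The white plastic half shell of a handle, 35 x 212 x 18 mm (rim 15 mm high), 32 g, lying loose and open side up in the nest, its length (its y axis) along the nest. Origin at the centre of its underside. It starts 25 to 55 mm short of the stop and slides easily
- shell_stop_end (a point): Middle of the shell's end that faces the stop, 8 mm above its underside; the shell is home when this end touches the stop face
- shell_free_end (a point): Middle of the shell's other (fixture +y, robot's right) end, 8 mm above its underside; push here, towards -y of the fixture. The nest is open beyond it; the end may overhang the plate's edge by up to 17 mm at the start
- clamp_strap (a joint): Swing of the steel strap about the stud, rad: 0 = straight across the nest (to fixture +x), positive = clockwise from above, towards the end stop (1.57: to fixture -y). Starts at 0.45 to 0.95, range -0.6 to 1.7, no stop at 0, stays where left (friction 0.12 N m). 34 mm wide, 10 thick, reaches 119 mm from the stud axis; sinks with the nut, underside z = 53.6 (nut fully up) to 41 mm (nut home)
- strap_pin (a point): Point on the axis of the upright round black handling pin on the strap, 95 mm from the stud axis; pin 16 mm in diameter, standing 38 mm above the strap's top; this point is 22 mm above the strap's top (a flange of 20 mm diameter, 3 mm high, is at its foot). Pinch or push the pin to swing the strap
- clamp_pad: Black rubber pad under the strap, 42 (along the strap) x 30 x 12 mm, 70 mm from the stud axis, on a spring (3 N/mm, up to 6 mm). With the strap at 0 it lies over the shell's centre line. Origin 6 mm above the pad's top face. It clears the shell at the start and presses on it when the nut is home
- clamp_nut (a joint): Turn of the knurled nut, rad: 0 = fully up, grows clockwise seen from above, 4.2 = home: a hard stop, strap on its collar. Starts at 0 to 1.2. It lowers nut and strap by 3 mm per rad, turns against 0.15 N m of friction and stays where it is left
- nut_grip (a point): Point on the nut's vertical axis at the height to grip it: 28 mm above the strap's top, 17 mm below the nut's top. Dark steel cylinder with knurled rim, 52 mm in diameter, 35 mm high, on a 34 mm neck 10 mm high on the strap. Any direction of grip will do; it takes several grasps, turning back in between with the fingers open
- glue_jar: Bystander: small white glue jar with a blue lid, 52 mm in diameter, 62 mm high, standing on the bench to the left of the fixture's end stop; origin at the centre of its underside. Keep clear also of the room's own things: stacks of blue swatter heads up to 0.3 m tall behind the fixture (x over 0.6 m) and a fan of white handles, up to about 0.12 m high, to its left

How it is judged:
On the way, in this order (a step that is already met when the one before it is completed fails the run):
1. the shell is pushed along the nest against the end stop (y of shell_stop_end in the frame of stop_face below 0.003 m), for 0.2 s.
2. the strap is swung across the shell, within 0.2 rad of square, before the nut is screwed home (value of joint clamp_strap between -0.2 and 0.2 rad and value of joint clamp_nut below 2 rad), for 0.2 s.
3. the nut is screwed down to its stop (value of joint clamp_nut above 4.05 rad), for 0.2 s.
At the end, for the whole second after the job is handed in: The nut is at its stop (within 0.15 rad), the strap within 0.2 rad of square across the shell with its pad pressing on the shell (more than 4 N), and the shell lies at rest in its nest (within 6 mm of its centre line, 0.06 rad) with its end within 4 mm of the end stop (value of joint clamp_nut above 4.05 rad and value of joint clamp_strap between -0.2 and 0.2 rad and y of shell_stop_end in the frame of stop_face below 0.004 m and x of shell_stop_end in the frame of stop_face between -0.006 and 0.006 m and angle between the y axis of handle_shell and the y axis of fixture, either way round below 0.06 rad and contact force between clamp_pad and handle_shell above 4 N and linear speed of handle_shell below 0.01 m/s); the robot touches nothing.
It fails at once if the glue jar is shifted by more than 20 mm (distance of glue_jar from where it was at the start of the episode above 0.02 m).
It fails at once if the shell is tipped or lifted out of its nest (angle between handle_shell's own z axis and vertical above 0.35 rad or z of handle_shell in the frame of fixture above 0.035 m).
It also fails if it takes over 69 s, if anything falls off the work surface, if the arm or the gripper's body presses on something with over 40 N, if the wrist force passes 120 N, or if a joint passes its speed limit or range.

ROBOT

A 6-joint arm with a two-finger parallel gripper is mounted at the origin on a cart in front of the work surface, level with it; the furniture and walls round the work are solid. World frame = base frame: x ahead of the robot, y to its left, z up, the work surface at z = 0. Lengths are in m, angles in rad, forces in N, time in s.
With the tool pointing down it reaches from about 0.4 to 0.825 m from the base axis. Payload 7 kg.
Tool frame: the origin (TCP) lies on the centre line of the jaws, within the pads' length; the fingertips stand 25 mm ahead of it and the grasp point (between the pads) lies 6 mm ahead of it; z points along the fingers, y is the line along which they close (so a half turn about z gives the same grasp; the last joint's range is limited). The gripper opens to 88 mm and grips with 3 to 60 N. Pads are 19 mm wide; open, the fingers measure 130 mm over their backs; the gripper's body (78 mm by 193 mm) begins 47 mm behind the grasp point.
Start: joints at [-0.894, 0.359, 0.012, 0, -1.224, -0.288], TCP at [0.256, -0.625, 0.252] pointing down, gripper open.
Joint ranges: [-3.07, 3.07], [-1.43, 2.12], [-1.02, 1.25], [-3.03, 1.67], [-3.05, -0], [-3.03, 3.03]. Speed limits (rad/s): [2.39, 2.39, 3.01, 3.14, 3.14, 3.14].

INTERFACE

Orientations are given as [roll, pitch, yaw] about the fixed x, y, z axes, in that order (R = Rz(yaw) Ry(pitch) Rx(roll)).
In Python, from station import readout, vision, arm gives the robot as it stands. The module is installed in compiled form; this text tells all that it offers.
- The arm moves only by the tool carry_out, never from a script. Its argument "commands" is a list of rows, each an object with "dp": the shift along the tool's x, y, z in m, a list of three; "rotation": the turn, a rotation vector about the tool's x, y, z in degrees, a list of three. In form: [{"dp": [dx, dy, dz], "rotation": [wx, wy, wz]}, ...]. A call has 1 to 8 rows; each row shifts and turns the commanded pose from where the row before left it, along the tool's axes as they then stand; what a row does not reach is not made up. A row lasts 1/8 s, in which the tool goes at most 62.5 mm and 10.7 degrees, less where a joint would pass 70% of its speed; a pose out of reach is approached as far as the arm can. A call with a gripper value outside its range is refused whole. "grip" is the finger opening in m, from 0 to 0.0876, set as the call begins (left out, the last holds). The fingers move at their own pace and stop on an object; "force" is the grip in N (left out, the last holds). Time passes only in rows, so rows that do not move let the fingers close. It gives the time, the measured TCP pose, the force, the opening and the grip force at its end, in the units of the state.
- readout.get_state(): the state, without advancing time (a new reading comes with each control period).
- vision.grab_frame(name): name is "scene" or "top" or "wrist"; returns (picture, depth): 420x560x3 uint8, red, green, blue; 420x560 float32, m along the optical axis (not along the pixel's ray), 0 where there is no reading.
- vision.calibration(name): a dict with "fovy" (degrees; the focal length in pixels is half the picture's height over the tangent of half this angle, whatever the lens; pixels are square), "cx", "cy" (the principal point, pixels), "origin" and "attitude" of the camera in the world; the wrist camera has in their place "mount" (4x4, takes a point from camera to tool coordinates, whose origin is the TCP and whose axes are the flange's). Camera axes: x right, y down, z forward; pixel columns grow to the right and rows downward; lengths in m; the calibration is good to about 2 mm. A picture is of the moment at which its call begins: read the wrist's pose just before it. calibration takes no time and is no camera call.
- arm.job_done(): hands the job in; it is judged then, once.
Trained networks look in the newest picture that a camera, given by its name, has taken for a name from the list of things; names that differ only in an ending like _2 or _b are one class to them, and where a whole thing is asked for, a point or a joint stands for the part that bears it (a point fixed in the world has none). Each returns a list of dicts, best first, with "score" (0 to 1); they miss things now and then, are a little off and sometimes report something else, mostly with a low value. They report only what shows in the picture. A call takes as long as a camera call.
- vision.trace(label, camera): "pixels" (420x560 bool, what is visible of it) and "position" ([row, column] in pixels, amid what is visible of it).
The state is a dict: "t": time; "q": joint angles; "qd": joint speeds; "joint_efforts": joint torques, N m; "eef_pos": TCP position; "ee_rot": TCP orientation; "force": force on the tool from outside, world axes, zero at the start; "moment": the same for the moment, N m; "width": finger opening in m; "gripper_force": force on a finger pad.
Only numpy, scipy, OpenCV 4.12 (cv2) and the standard library are available. Lean on these libraries where they do the work, as an engineer would, in place of code of your own. Each camera call takes 0.05 s, during which the arm holds its last target. There are 200 camera calls.

## Working session

There is one attempt and no reset: what is moved stays moved. The work goes in short steps, Python scripts to look and compute and a tool call to move; the robot and the scene stay as the last step left them, time stands still between calls to the robot, and variables do not carry over. Pictures are saved under pics/ and viewed, at most 10 in all, crops included, and the job is handed in when it is done.

Besides the shell and the picture viewer there is one more tool, called after "Emit:" by a JSON object that holds its "api" and its "payload", one argument or row to a line. carry_out: Moves the arm, as the interface text tells. Its arguments: {"type":"object","properties":{"commands":{"type":"array"},"grip":{"type":"number"},"force":{"type":"number"}},"required":["commands"]}

```bash
mkdir -p pics
cat > h.py <<'E'
import numpy as np, cv2
from scipy.spatial.transform import Rotation as R
from station import readout, vision, arm
def cam(name):
    c=vision.calibration(name); f=210/np.tan(np.radians(c['fovy'])/2)
    if 'mount' in c:
        s=readout.get_state(); M=np.array(c['mount']); T=np.eye(4)
        T[:3,:3]=R.from_euler('xyz',s['ee_rot']).as_matrix() ;T[:3,3]=s['eef_pos']; T=T@M
        return f,c['cx'],c['cy'],T[:3,:3],T[:3,3]
    A=np.array(c['attitude']); 
    return f,c['cx'],c['cy'],A,np.array(c['origin'])
def cloud(K,d):
    f,cx,cy,A,o=K
    v,u=np.mgrid[0:420,0:560]
    P=np.stack([(u-cx)/f*d,(v-cy)/f*d,d],-1)
    return P@A.T+o
E
python3 - <<'E'
from h import *
print(readout.get_state())
for n in ('top','scene','wrist'): print(n,vision.calibration(n))
for n in ('top','scene'):
    im,d=vision.grab_frame(n); cv2.imwrite(f'pics/{n}0.png',im[:,:,::-1]); np.save(f'{n}0.npy',d)
E
```

```text
{'t': 0.0, 'q': array([-8.93888764e-01,  3.59343767e-01,  1.10518182e-02, -3.82957525e-04,
       -1.22412924e+00, -2.88100759e-01]), 'qd': array([ 0.00095619, -0.00087437,  0.00166623, -0.00195531,  0.00027065,
        0.00049704]), 'joint_efforts': array([ 8.17793098e-04, -5.82723856e+01,  2.93053257e+01,  6.99770093e+00,
        6.81267818e-03, -7.71120222e-05]), 'eef_pos': array([ 0.25568695, -0.62419118,  0.25064158]), 'ee_rot': array([ 3.13993246e+00, -1.16552732e-04, -2.75291616e+00]), 'force': array([-0.30981241,  0.46467985,  0.08382499]), 'moment': array([0.03612425, 0.04200108, 0.00946664]), 'gripper_force': 0.0, 'width': 0.08759501902855243}
top {'fovy': 56.03148205806127, 'cx': 273.90840448102836, 'cy': 212.62810535903213, 'origin': array([ 0.3630252 , -0.26860243,  0.94099449]), 'attitude': array([-3.04571425, -0.0181181 , -1.55118417])}
scene {'fovy': 57.17130458780117, 'cx': 280.71682147459444, 'cy': 211.04176222278574, 'origin': array([ 0.02198773, -0.85732359,  0.52597793]), 'attitude': array([-2.14533279, -0.00786353, -0.64594275])}
wrist {'fovy': 66.18542695542232, 'cx': 278.6032882578938, 'cy': 206.25783331967563, 'mount': array([[ 3.64048070e-04, -9.55279226e-01, -2.95705037e-01,
         7.95454768e-02],
       [ 9.99999931e-01,  3.27525466e-04,  1.73043288e-04,
        -6.42652946e-04],
       [-6.84537281e-05, -2.95705079e-01,  9.55279279e-01,
        -1.33335434e-01],
       [ 0.00000000e+00,  0.00000000e+00,  0.00000000e+00,
         1.00000000e+00]])}
```

View pics/top0.png

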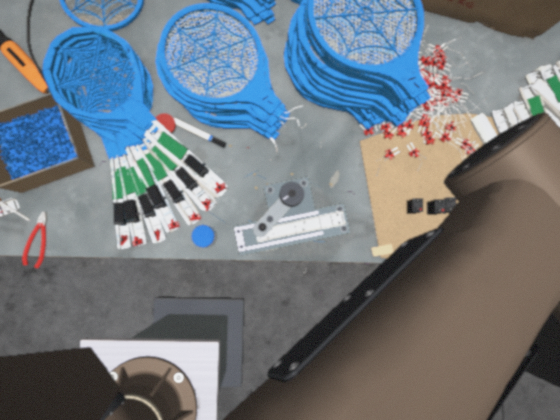

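View pics/scene0.png

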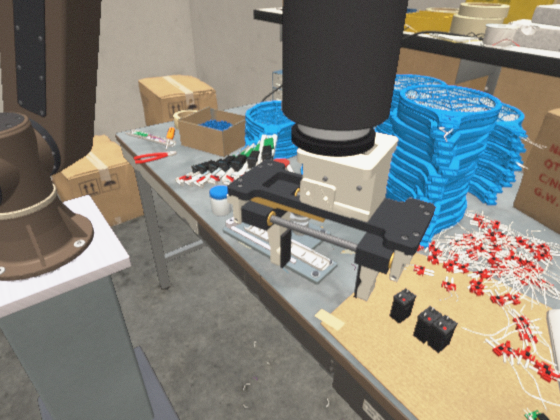

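```bash
sed -i "s/A=np.array(c\['attitude'\]); /A=R.from_euler('xyz',c['attitude']).as_matrix()/" h.py
python3 - <<'E'
from h import *
im,d=vision.grab_frame('top'); W=cloud(cam('top'),d)
for l in ('fixture','handle_shell','clamp_strap','strap_pin','clamp_nut','glue_jar'):
    for r in vision.trace(l,'top')[:2]:
        m=r['pixels']&(d>0); P=W[m]
        if len(P)<5: continue
        z=np.percentile(P[:,2],95); 
        v,u=np.nonzero(r['pixels']); box=cv2.minAreaRect(P[:,:2].astype(np.float32)*1000)
        T=P[P[:,2]>z-.008]
        print(l,round(r['score'],2),np.round(r['position']),'bbox rc',v.min(),v.max(),u.min(),u.max(),'z5/95',np.round(np.percentile(P[:,2],[5,50,95]),3),'rect',np.round(box[0]),np.round(box[1]),round(box[2],1),'topmean',np.round(T.mean(0),3))
E
```

```text
fixture 0.93 [217. 286.] bbox rc 176 253 233 348 z5/95 [0.008 0.014 0.104] rect [ 454. -315.] [158. 274.] 13.4 topmean [ 0.482 -0.314  0.103]
handle_shell 0.81 [226. 304.] bbox rc 212 240 257 344 z5/95 [0.011 0.014 0.024] rect [ 423. -345.] [ 34. 210.] 12.4 topmean [ 0.425 -0.36   0.021]
clamp_strap 0.61 [217. 270.] bbox rc 199 236 253 288 z5/95 [0.057 0.059 0.096] rect [ 435. -273.] [34. 95.] 49.2 topmean [ 0.415 -0.256  0.097]
strap_pin 0.83 [218. 269.] bbox rc 199 236 252 288 z5/95 [0.055 0.059 0.095] rect [ 436. -270.] [40. 96.] 48.3 topmean [ 0.42  -0.259  0.097]
strap_pin 0.56 [235. 204.] bbox rc 225 247 191 216 z5/95 [0.016 0.06  0.063] rect [ 393. -119.] [62. 49.] 89.2 topmean [ 0.394 -0.124  0.061]
clamp_nut 0.7 [195. 290.] bbox rc 182 206 279 303 z5/95 [0.09  0.104 0.106] rect [ 487. -321.] [57. 54.] 71.9 topmean [ 0.486 -0.318  0.104]
glue_jar 0.65 [236. 206.] bbox rc 225 246 191 216 z5/95 [0.028 0.06  0.063] rect [ 394. -125.] [49. 48.] 34.0 topmean [ 0.394 -0.125  0.061]
```

The top picture shows the fixture around (286,217), with the pin at about (262,227), the nut at (290,194) and the jar at (204,236). Next I'll refine the fixture axes and check clearance to the swatters behind the nut.

Run:
```python
from h import *
im,d=vision.grab_frame('top'); W=cloud(cam('top'),d); ok=d>0
N=np.array([.486,-.320])
r=np.hypot(W[...,0]-N[0],W[...,1]-N[1])
for z in (.03,.08,.12,.2):
    m=ok&(W[...,2]>z)&(W[...,0]>.53)&(W[...,1]>-.62)&(r>.05)&(r<.4)
    i=np.argmin(np.where(m,r,9)); print(z,m.sum(),r.flat[i],W.reshape(-1,3)[i])
r=[r for r in vision.trace('handle_shell','top')][0]; m=r['pixels']&ok
P=W[m]; P=P[(P[:,2]>.008)&(P[:,2]<.035)]
b=cv2.minAreaRect((P[:,:2]*1000).astype(np.float32)); print('shell',b)
print('corners',cv2.boxPoints(b))
f=vision.trace('fixture','top')[0]; P=W[f['pixels']&ok]; P=P[(P[:,2]>.005)&(P[:,2]<.035)]
b=cv2.minAreaRect((P[:,:2]*1000).astype(np.float32)); print('fix',b); print(cv2.boxPoints(b))
```

```text
0.03 29076 0.12932262781450224 [ 0.61489788 -0.33047276  0.16490094]
0.08 26632 0.12932262781450224 [ 0.61489788 -0.33047276  0.16490094]
0.12 23199 0.12932262781450224 [ 0.61489788 -0.33047276  0.16490094]
0.2 10751 0.20722847583674353 [ 0.67967646 -0.39370937  0.23992074]
shell ((422.3146667480469, -344.97393798828125), (34.53015899658203, 209.88082885742188), 13.102198600769043)
corners [[ 381.71024 -246.67921]
 [ 429.28787 -451.09625]
 [ 462.9191  -443.26868]
 [ 415.34146 -238.85162]]Traceback (most recent call last):
  File "<stdin>", line 12, in <module>
IndexError: list index out of range
```

Emit:
{"api": "carry_out", "payload": {
  "commands": [
    {"dp": [0,0,0],"rotation": [0,0,-10]},
    {"dp": [0,0,0],"rotation": [0,0,-10]},
    {"dp": [0,0,0],"rotation": [0,0,-10]},
    {"dp": [0,0,0],"rotation": [0,0,-10]},
    {"dp": [0,0,0],"rotation": [0,0,-10]},
    {"dp": [0,0,0],"rotation": [0,0,-10]},
    {"dp": [0,0,0],"rotation": [0,0,-10]},
    {"dp": [0,0,0],"rotation": [0,0,-10]}
  ],
  "grip": 0.0,
  "force": 20
}}

```text
t: 1.6
eef_pos: [0.2559, -0.6246, 0.2516]
ee_rot: [-3.142, -0.0, -1.351]
force: [0.0, 0.2, -0.1]
width: 0.0131
gripper_force: 0.0
```

Emit:
{"api": "carry_out", "payload": {
  "commands": [
    {"dp": [-0.02,-0.045,0.01],"rotation": [0,0,0]},
    {"dp": [-0.02,-0.045,0.01],"rotation": [0,0,0]},
    {"dp": [-0.02,-0.045,0.01],"rotation": [0,0,0]},
    {"dp": [-0.02,-0.045,0.01],"rotation": [0,0,0]},
    {"dp": [-0.02,-0.045,0.01],"rotation": [0,0,-0.5]},
    {"dp": [0,0,0],"rotation": [0,0,0]}
  ]
}}

```text
t: 2.35
eef_pos: [0.4568, -0.4768, 0.2005]
ee_rot: [3.141, 0.001, -1.344]
force: [-0.3, 0.3, -0.4]
width: 0.0006
gripper_force: 0.0
```

```bash
cat > look.py <<'E'
import sys
from h import *
K=cam('wrist'); im,d=vision.grab_frame('wrist'); W=cloud(K,d); cv2.imwrite(f'pics/{sys.argv[1]}.png',im[:,:,::-1])
print(readout.get_state()['eef_pos'],readout.get_state()['ee_rot'])
for l in sys.argv[2:]:
    for r in vision.trace(l,'wrist')[:1]:
        P=W[r['pixels']&(d>0)]
        if len(P)<20: print(l,'few');continue
        v,u=np.nonzero(r['pixels'])
        z=np.percentile(P[:,2],97)
        if l=='fixture': P=P[(P[:,2]>.006)&(P[:,2]<.035)]
        if l=='handle_shell': P=P[(P[:,2]>.01)&(P[:,2]<.035)]
        if l in('clamp_nut','strap_pin'): P=P[P[:,2]>z-.006]
        b=cv2.minAreaRect((P[:,:2]*1000).astype(np.float32))
        print(l,round(r['score'],2),'rc',np.round(r['position']),v.min(),v.max(),u.min(),u.max(),'z',np.round(np.percentile(P[:,2],[5,50,97]),4),'rect',np.round(b[0],1),np.round(b[1],1),round(b[2],1),'c',np.round(cv2.boxPoints(b)).tolist(),'circ',np.round(cv2.minEnclosingCircle((P[:,:2]*1000).astype(np.float32))[0],1))
E
python3 look.py w1 fixture handle_shell clamp_nut strap_pin clamp_strap
```

```text
[ 0.45563559 -0.47785859  0.2010574 ] [ 3.14095395e+00  5.66209326e-04 -1.34511248e+00]
fixture 0.68 rc [215. 290.] 207 253 251 319 z [0.0094 0.0124 0.0177] rect [ 440.4 -432.6] [72.9 50.9] 11.3 c [[400.0, -415.0], [410.0, -465.0], [481.0, -450.0], [471.0, -401.0]] circ [ 439.9 -432.1]
handle_shell 0.71 rc [237. 280.] 217 348 267 300 z [0.0129 0.0159 0.0273] rect [ 426.8 -367.4] [ 34.1 167.4] 13.2 c [[391.0, -290.0], [429.0, -453.0], [463.0, -445.0], [424.0, -282.0]] circ [ 427.8 -367.6]
```

View pics/w1.png

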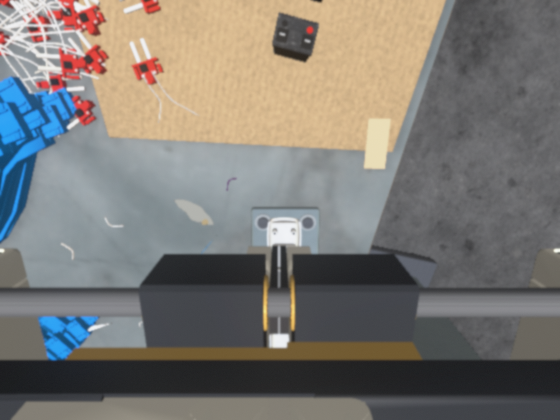

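The wrist view shows the plate end at rows 207–253 and the shell end near (285,217), about 8 mm inside the plate's edge. That leaves roughly 30 mm of travel, so I'll descend beyond the end and push.

Emit:
{"api": "carry_out", "payload": {
  "commands": [
    {"dp": [0,0.003,0.05],"rotation": [0,0,0]},
    {"dp": [0,0,0.05],"rotation": [0,0,0]},
    {"dp": [0,0,0.04],"rotation": [0,0,0]},
    {"dp": [0,0,0.019],"rotation": [0,0,0]},
    {"dp": [0,0,0],"rotation": [0,0,0]},
    {"dp": [-0.008,0,0],"rotation": [0,0,0]},
    {"dp": [-0.008,0,0],"rotation": [0,0,0]}
  ]
}}

```text
t: 3.52
eef_pos: [0.4486, -0.4641, 0.0443]
ee_rot: [-3.14, -0.002, -1.348]
force: [0.4, -0.1, 0.1]
width: -0.0001
gripper_force: 0.0
```

Emit:
{"api": "carry_out", "payload": {
  "commands": [
    {"dp": [-0.005,0,0],"rotation": [0,0,0]},
    {"dp": [-0.005,0,0],"rotation": [0,0,0]},
    {"dp": [-0.005,0,0],"rotation": [0,0,0]},
    {"dp": [-0.004,0,0],"rotation": [0,0,0]},
    {"dp": [-0.004,0,0],"rotation": [0,0,0]}
  ]
}}

```text
t: 4.15
eef_pos: [0.4428, -0.4415, 0.0425]
ee_rot: [3.142, 0.0, -1.348]
force: [0.4, -0.3, 0.4]
width: 0.0004
gripper_force: 0.2
```

Emit:
{"api": "carry_out", "payload": {
  "commands": [
    {"dp": [-0.004,0,0],"rotation": [0,0,0]},
    {"dp": [-0.004,0,0],"rotation": [0,0,0]},
    {"dp": [-0.002,0,0],"rotation": [0,0,0]},
    {"dp": [-0.001,0,0],"rotation": [0,0,0]}
  ]
}}

```text
t: 4.65
eef_pos: [0.4404, -0.4308, 0.0425]
ee_rot: [3.142, 0.0, -1.348]
force: [0.4, -0.6, 0.4]
width: 0.0003
gripper_force: 0.1
```

Emit:
{"api": "carry_out", "payload": {
  "commands": [
    {"dp": [-0.001,0,0],"rotation": [0,0,0]},
    {"dp": [-0.001,0,0],"rotation": [0,0,0]}
  ]
}}

```text
t: 4.9
eef_pos: [0.4406, -0.4296, 0.0428]
ee_rot: [-3.141, -0.001, -1.348]
force: [1.7, -5.0, -0.0]
width: 0.0004
gripper_force: 2.4
```

Force rose to 5 N, so the shell has reached the stop. I'll hold, back off, rise and go to the pin.

Emit:
{"api": "carry_out", "payload": {
  "commands": [
    {"dp": [0,0,0],"rotation": [0,0,0]},
    {"dp": [0,0,0],"rotation": [0,0,0]},
    {"dp": [0.012,0,0],"rotation": [0,0,0]},
    {"dp": [0,0,-0.06],"rotation": [0,0,0]},
    {"dp": [0,0,-0.06],"rotation": [0,0,0]}
  ]
}}

```text
t: 5.52
eef_pos: [0.4418, -0.4405, 0.1627]
ee_rot: [3.139, 0.003, -1.348]
force: [1.4, -0.6, -0.3]
width: 0.0003
gripper_force: 0.0
```

Emit:
{"api": "carry_out", "payload": {
  "commands": [
    {"dp": [-0.061,-0.005,0],"rotation": [0,0,0]},
    {"dp": [-0.061,-0.005,0],"rotation": [0,0,0]},
    {"dp": [-0.061,-0.005,0],"rotation": [0,0,0]},
    {"dp": [0,0,0],"rotation": [0,0,-9]},
    {"dp": [0,0,0],"rotation": [0,0,-9]},
    {"dp": [0,0,0],"rotation": [0,0,-9]},
    {"dp": [0,0,0],"rotation": [0,0,-8]},
    {"dp": [0,0,0],"rotation": [0,0,0]}
  ],
  "grip": 0.06
}}

```text
t: 6.52
eef_pos: [0.4165, -0.2589, 0.1623]
ee_rot: [3.141, 0.001, -0.738]
force: [-0.8, 0.5, 0.6]
width: 0.0598
gripper_force: 0.0
```

Run:
```python
from h import *
im,d=vision.grab_frame('scene'); cv2.imwrite('pics/s1.png',im[:,:,::-1])
W=cloud(cam('scene'),d)
for l in('handle_shell','strap_pin','clamp_nut'):
    for r in vision.trace(l,'scene')[:1]:
        P=W[r['pixels']&(d>0)]; z=np.percentile(P[:,2],97); T=P[P[:,2]>z-.006]
        print(l,r['score'],r['position'],'z',z,T.mean(0),cv2.boxPoints(cv2.minAreaRect((P[:,:2]*1000).astype(np.float32))).round().tolist())
```

```text
handle_shell 0.58 [242.7, 279.2] z 0.02711267402576926 [ 0.41582571 -0.32475066  0.02438951] [[373.0, -215.0], [419.0, -424.0], [462.0, -414.0], [416.0, -206.0]]
clamp_nut 0.58 [200.8, 303.3] z 0.10555339904249299 [ 0.48317647 -0.32345886  0.10405529] [[457.0, -302.0], [463.0, -351.0], [513.0, -345.0], [507.0, -296.0]]
```

View pics/s1.png

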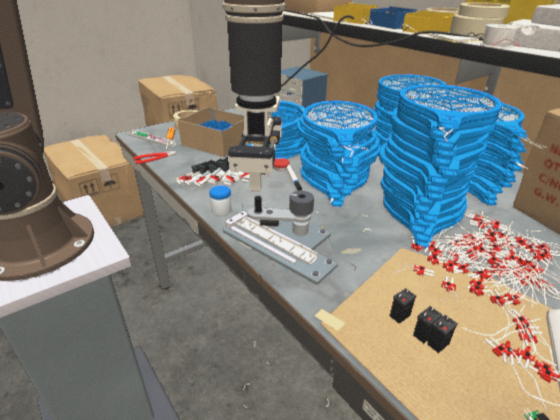

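The scene picture shows the shell butted at the stop, its free end near (315,265), and the gripper just above the pin at (258,203). I'll descend and pinch.

Emit:
{"api": "carry_out", "payload": {
  "commands": [
    {"dp": [0,0,0.035],"rotation": [0,0,0]},
    {"dp": [0,0,0.035],"rotation": [0,0,0]},
    {"dp": [0,0,0],"rotation": [0,0,0]}
  ]
}}

```text
t: 7.1
eef_pos: [0.415, -0.2586, 0.0906]
ee_rot: [3.139, 0.005, -0.739]
force: [-0.0, -0.4, 0.3]
width: 0.0601
gripper_force: 0.0
```

Emit:
{"api": "carry_out", "payload": {
  "commands": [
    {"dp": [0,0,0],"rotation": [0,0,0]},
    {"dp": [0,0,0],"rotation": [0,0,0]},
    {"dp": [0,0,0],"rotation": [0,0,0]},
    {"dp": [0,0,0],"rotation": [0,0,0]},
    {"dp": [0,0,0],"rotation": [0,0,0]}
  ],
  "grip": 0.008,
  "force": 12
}}

```text
t: 7.72
eef_pos: [0.4169, -0.2589, 0.0928]
ee_rot: [-3.141, -0.0, -0.737]
force: [-0.4, 1.3, 0.9]
width: 0.0158
gripper_force: 10.7
```

Emit:
{"api": "carry_out", "payload": {
  "commands": [
    {"dp": [0.00065,0.011,0],"rotation": [0,0,-6.8]},
    {"dp": [0.00065,0.011,0],"rotation": [0,0,-6.8]},
    {"dp": [0.00065,0.011,0],"rotation": [0,0,-6.8]},
    {"dp": [0.00065,0.011,0],"rotation": [0,0,-6.8]},
    {"dp": [0.00065,0.011,0],"rotation": [0,0,-6.8]},
    {"dp": [0.00065,0.011,0],"rotation": [0,0,-6.8]},
    {"dp": [0.00065,0.011,0],"rotation": [0,0,-6.8]},
    {"dp": [0.00065,0.011,0],"rotation": [0,0,-6.8]}
  ]
}}

```text
t: 8.72
eef_pos: [0.3975, -0.3414, 0.093]
ee_rot: [3.14, -0.005, 0.217]
force: [8.9, 5.2, -5.0]
width: 0.0153
gripper_force: 12.0
```

Emit:
{"api": "carry_out", "payload": {
  "commands": [
    {"dp": [0,0,0],"rotation": [0,0,0]},
    {"dp": [0,0,0],"rotation": [0,0,0]}
  ]
}}

```text
t: 8.98
eef_pos: [0.3976, -0.3414, 0.093]
ee_rot: [3.139, -0.004, 0.213]
force: [7.3, 1.8, -3.4]
width: 0.0155
gripper_force: 12.0
```

Emit:
{"api": "carry_out", "payload": {
  "commands": [
    {"dp": [0,0,0],"rotation": [0,0,0]},
    {"dp": [0,0,0],"rotation": [0,0,0]},
    {"dp": [0,0,-0.05],"rotation": [0,0,0]},
    {"dp": [0,0,-0.05],"rotation": [0,0,0]},
    {"dp": [-0.03,0,0],"rotation": [0,0,0]},
    {"dp": [0,0,0],"rotation": [0,0,0]}
  ],
  "grip": 0.0876
}}

```text
t: 9.72
eef_pos: [0.3634, -0.3471, 0.1927]
ee_rot: [-3.141, -0.0, 0.211]
force: [-1.0, -0.2, -1.2]
width: 0.0701
gripper_force: 0.0
```

```bash
python3 look.py w2 clamp_nut strap_pin clamp_strap handle_shell
```

```text
[ 0.36410909 -0.34713784  0.19235318] [-3.14107996e+00  2.45373069e-04  2.11296429e-01]
clamp_nut 0.85 rc [ 36. 275.] 0 78 233 318 z [0.1038 0.1053 0.1067] rect [ 482.4 -320.1] [41.8 52.9] 12.4 c [[456.0, -299.0], [468.0, -350.0], [509.0, -341.0], [497.0, -290.0]] circ [ 487.7 -318.8]
strap_pin 0.77 rc [132. 281.] 71 193 256 301 z [0.0949 0.098  0.0993] rect [ 396.2 -342.6] [14.9 15.4] 15.3 c [[387.0, -337.0], [391.0, -352.0], [405.0, -348.0], [401.0, -333.0]] circ [ 395.8 -342.5]
clamp_strap 0.72 rc [130. 279.] 70 195 256 301 z [0.0591 0.0605 0.0982] rect [ 412.1 -336.8] [115.2  36.8] 14.4 c [[352.0, -333.0], [361.0, -369.0], [472.0, -340.0], [463.0, -305.0]] circ [ 413.8 -338.9]
handle_shell 0.66 rc [132. 241.] 112 153 139 373 z [0.0129 0.0157 0.0277] rect [ 416.  -315.7] [ 35.4 212.4] 12.5 c [[376.0, -216.0], [422.0, -423.0], [456.0, -416.0], [410.0, -208.0]] circ [ 414.6 -316.1]
```

View pics/w2.png

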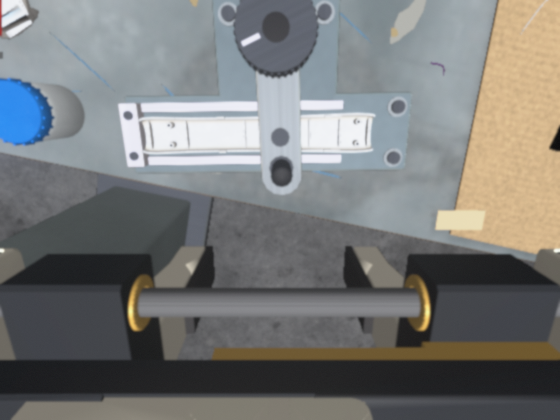

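The wrist view shows the strap square across the shell, the shell against the stop at column ~135, and the nut centred at about (276,27), world (0.487,-0.3195). Now I'll grip the nut.

Emit:
{"api": "carry_out", "payload": {
  "commands": [
    {"dp": [0.042,0,0],"rotation": [0,0,0]},
    {"dp": [0.042,-0.001,0],"rotation": [0,0,0]},
    {"dp": [0.042,0,0],"rotation": [0,0,0]},
    {"dp": [0,0,0],"rotation": [0,0,0]},
    {"dp": [0,0,0.04],"rotation": [0,0,0]},
    {"dp": [0,0,0.04],"rotation": [0,0,0]},
    {"dp": [0,0,0.0185],"rotation": [0,0,0]},
    {"dp": [0,0,0],"rotation": [0,0,0]}
  ]
}}

```text
t: 10.98
eef_pos: [0.4869, -0.3194, 0.0922]
ee_rot: [-3.14, 0.004, 0.212]
force: [-0.6, 0.3, 0.6]
width: 0.0879
gripper_force: 0.0
```

Emit:
{"api": "carry_out", "payload": {
  "commands": [
    {"dp": [0,0,0],"rotation": [0,0,0]},
    {"dp": [0,0,0],"rotation": [0,0,0]},
    {"dp": [0,0,0],"rotation": [0,0,0]},
    {"dp": [0,0,0],"rotation": [0,0,0]},
    {"dp": [0,0,0],"rotation": [0,0,0]}
  ],
  "grip": 0.045,
  "force": 30
}}

```text
t: 11.6
eef_pos: [0.4883, -0.3187, 0.0946]
ee_rot: [-3.14, -0.0, 0.212]
force: [-0.7, 8.2, 5.8]
width: 0.0511
gripper_force: 30.0
```

```bash
python3 -c "
from h import *
print(readout.get_state())"
```

```text
{'t': 11.6, 'q': array([-2.43889541e-01,  3.57404884e-01, -3.88139294e-01, -1.59621202e-03,
       -8.25406755e-01,  2.02804081e+00]), 'qd': array([ 0.00086811,  0.00116613, -0.00045005,  0.001868  ,  0.00085556,
        0.00100552]), 'joint_efforts': array([ -3.3247494 , -48.61233115,  22.84922183,   6.80368245,
         1.17117349,   0.079335  ]), 'eef_pos': array([ 0.48830342, -0.31873319,  0.09462479]), 'ee_rot': array([-3.14047183e+00, -3.78456458e-04,  2.12271994e-01]), 'force': array([-0.73048207,  8.15325245,  5.84719989]), 'moment': array([ 2.76493025,  0.664285  , -0.06782545]), 'gripper_force': 30.000815391540527, 'width': 0.05114585033839192}
```

Emit:
{"api": "carry_out", "payload": {
  "commands": [
    {"dp": [0,0,0.0005],"rotation": [0,0,10]},
    {"dp": [0,0,0.0005],"rotation": [0,0,10]},
    {"dp": [0,0,0.0005],"rotation": [0,0,10]},
    {"dp": [0,0,0.0005],"rotation": [0,0,10]}
  ]
}}

```text
t: 12.1
eef_pos: [0.4882, -0.3194, 0.0926]
ee_rot: [3.142, 0.0, -0.491]
force: [-1.7, 1.7, 5.2]
width: 0.0518
gripper_force: 30.0
```

Emit:
{"api": "carry_out", "payload": {
  "commands": [
    {"dp": [0,0,0.0005],"rotation": [0,0,10]},
    {"dp": [0,0,0.0005],"rotation": [0,0,10]},
    {"dp": [0,0,0.0005],"rotation": [0,0,10]},
    {"dp": [0,0,0.0005],"rotation": [0,0,10]}
  ]
}}

```text
t: 12.6
eef_pos: [0.4875, -0.3198, 0.0905]
ee_rot: [3.14, 0.0, -1.189]
force: [-4.0, -1.1, 5.0]
width: 0.052
gripper_force: 30.0
```

```bash
python3 -c "
from h import *
s=readout.get_state();print(s['moment'],s['force'],s['q'])"
```

```text
[-0.17111318  1.65631554  0.17233017] [-3.98525747 -1.06305625  5.04249341] [-2.45092581e-01  3.62747068e-01 -3.92639357e-01  6.80060413e-04
 -8.16889215e-01  6.26313904e-01]
```

Emit:
{"api": "carry_out", "payload": {
  "commands": [
    {"dp": [0,0,0.0005],"rotation": [0,0,10]},
    {"dp": [0,0,0.0005],"rotation": [0,0,10]},
    {"dp": [0,0,0.0005],"rotation": [0,0,10]},
    {"dp": [0,0,0.0005],"rotation": [0,0,10]},
    {"dp": [0,0,0.0005],"rotation": [0,0,10]},
    {"dp": [0,0,0.0005],"rotation": [0,0,10]},
    {"dp": [0,0,0.0005],"rotation": [0,0,10]}
  ]
}}

```text
t: 13.48
eef_pos: [0.4864, -0.3194, 0.0868]
ee_rot: [3.139, -0.002, -2.411]
force: [-6.4, 3.3, 8.6]
width: 0.0518
gripper_force: 30.0
```

```bash
python3 -c "
from h import *
s=readout.get_state();print(s['moment'],s['force'],s['q'])"
```

```text
[1.25222186 2.56210868 0.15180384] [-6.36742911  3.32955748  8.59940993] [-2.45118620e-01  3.66661028e-01 -3.96768170e-01  6.41062838e-05
 -8.10989689e-01 -5.95389791e-01]
```

Emit:
{"api": "carry_out", "payload": {
  "commands": [
    {"dp": [0,0,0.0005],"rotation": [0,0,8]},
    {"dp": [0,0,0.0005],"rotation": [0,0,8]},
    {"dp": [0,0,0.0002],"rotation": [0,0,6]}
  ]
}}

```text
t: 13.85
eef_pos: [0.4862, -0.319, 0.0857]
ee_rot: [3.139, -0.003, -2.793]
force: [-7.1, 4.7, 8.8]
width: 0.0515
gripper_force: 30.0
```

```bash
python3 -c "
from h import *
s=readout.get_state();print(s['moment'],s['force'],s['q'])"
```

```text
[2.03853579 2.58869416 0.12192977] [-7.08816254  4.6751817   8.7704342 ] [-2.44720526e-01  3.67828407e-01 -3.98028636e-01 -5.35161366e-04
 -8.08863944e-01 -9.77535591e-01]
```

Emit:
{"api": "carry_out", "payload": {
  "commands": [
    {"dp": [0,0,0.0002],"rotation": [0,0,6]},
    {"dp": [0,0,0],"rotation": [0,0,0]}
  ]
}}

```text
t: 14.1
eef_pos: [0.486, -0.319, 0.0855]
ee_rot: [3.139, -0.004, -2.894]
force: [-7.6, 5.3, 10.1]
width: 0.052
gripper_force: 30.0
```

```bash
python3 -c "
from h import *
s=readout.get_state();print(s['moment'],s['force'],s['q'])"
```

```text
[1.8825411  2.87694789 0.76063542] [-7.55480943  5.25763934 10.12952718] [-2.44602123e-01  3.68067066e-01 -3.98426774e-01  4.24756459e-06
 -8.08792841e-01 -1.07891381e+00]
```

Torque has jumped from about 0.15 to 0.76 N m, so the stop is reached. A little more to confirm, then release.

Emit:
{"api": "carry_out", "payload": {
  "commands": [
    {"dp": [0,0,0],"rotation": [0,0,4]},
    {"dp": [0,0,0],"rotation": [0,0,0]},
    {"dp": [0,0,0],"rotation": [0,0,0]}
  ],
  "force": 40
}}

```text
t: 14.48
eef_pos: [0.4857, -0.319, 0.0855]
ee_rot: [3.14, -0.005, -2.962]
force: [-10.0, 4.8, 10.7]
width: 0.0517
gripper_force: 40.0
```

```bash
python3 -c "
from h import *
s=readout.get_state();print(s['moment'],s['force'],s['q'])"
```

```text
[1.8628834  3.27492714 1.18073793] [-10.04616918   4.75745276  10.71669888] [-2.44605292e-01  3.67994232e-01 -3.98767859e-01  2.81716296e-04
 -8.09250281e-01 -1.14679850e+00]
```

Emit:
{"api": "carry_out", "payload": {
  "commands": [
    {"dp": [0,0,0],"rotation": [0,0,0]},
    {"dp": [0,0,0],"rotation": [0,0,0]},
    {"dp": [0,0,0],"rotation": [0,0,0]},
    {"dp": [0,0,0],"rotation": [0,0,0]},
    {"dp": [0,0,-0.04],"rotation": [0,0,0]},
    {"dp": [0,0,-0.05],"rotation": [0,0,0]},
    {"dp": [0,0,-0.02],"rotation": [0,0,0]}
  ],
  "grip": 0.0876
}}

```text
t: 15.35
eef_pos: [0.4896, -0.3203, 0.1984]
ee_rot: [-3.139, 0.004, -2.964]
force: [0.7, 0.3, -0.4]
width: 0.0871
gripper_force: 0.0
```

Emit:
{"api": "carry_out", "payload": {
  "commands": [
    {"dp": [-0.04,0,0],"rotation": [0,0,0]},
    {"dp": [-0.04,0,0],"rotation": [0,0,0]},
    {"dp": [-0.02,0,0],"rotation": [0,0,0]},
    {"dp": [0,0,0],"rotation": [0,0,0]}
  ]
}}

```text
t: 15.85
eef_pos: [0.5876, -0.3017, 0.1943]
ee_rot: [3.141, -0.001, -2.963]
force: [0.5, -0.4, -0.3]
width: 0.0875
gripper_force: 0.0
```

```bash
python3 look.py w3 clamp_nut strap_pin clamp_strap handle_shell
```

```text
[ 0.58664085 -0.30184267  0.19443574] [ 3.14098881e+00 -1.18104092e-03 -2.96365905e+00]
clamp_nut 0.7 rc [ 74. 268.] 31 113 241 320 z [0.0948 0.0963 0.0977] rect [ 488.2 -319.1] [51.5 52.9] 10.8 c [[458.0, -298.0], [468.0, -350.0], [518.0, -340.0], [509.0, -288.0]] circ [ 487.9 -318.9]
strap_pin 0.59 rc [ 16. 276.] 0 37 253 298 z [0.05   0.0513 0.0527] rect [ 449.5 -329.1] [32.9 33.7] 13.5 c [[430.0, -317.0], [437.0, -349.0], [469.0, -342.0], [462.0, -309.0]] circ [ 447.8 -330. ]
clamp_strap 0.85 rc [ 15. 276.] 0 36 253 298 z [0.05   0.0513 0.0528] rect [ 450.1 -329.9] [32.  36.1] 10.4 c [[431.0, -315.0], [438.0, -351.0], [469.0, -345.0], [463.0, -309.0]] circ [ 448.5 -329.9]
handle_shell 0.95 rc [  5. 244.] 0 18 173 430 z [0.013  0.0169 0.028 ] rect [ 427.6 -313.2] [ 16.9 213.1] 10.9 c [[399.0, -210.0], [440.0, -419.0], [456.0, -416.0], [416.0, -207.0]] circ [ 423. -314.]
```

View pics/w3.png

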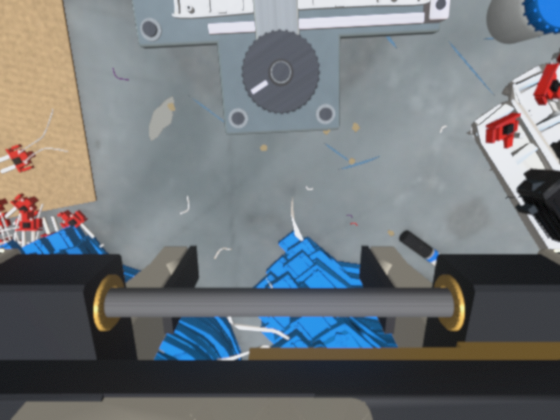

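The view shows the nut down at (280,72), its top at z = 96 mm and the strap at 51 mm (home), square across the shell, which is still butted. I'll rise clear of the swatters, check and hand in.

Emit:
{"api": "carry_out", "payload": {
  "commands": [
    {"dp": [0.03,0,-0.02],"rotation": [0,0,0]},
    {"dp": [0.04,0,-0.03],"rotation": [0,0,0]},
    {"dp": [0.04,0,-0.03],"rotation": [0,0,0]},
    {"dp": [0.05,0,0],"rotation": [0,0,0]},
    {"dp": [0,0,0],"rotation": [0,0,0]},
    {"dp": [0,0,0],"rotation": [0,0,0]}
  ]
}}

```text
t: 16.85
eef_pos: [0.429, -0.3305, 0.2758]
ee_rot: [-3.141, 0.001, -2.965]
force: [0.5, 0.3, 1.2]
width: 0.0879
gripper_force: 0.0
```

```bash
python3 -c "
from h import *
print(readout.get_state()['force'],readout.get_state()['eef_pos']); print(arm.job_done())"
```

```text
[0.45186838 0.29295734 1.20875575] [ 0.42900775 -0.33054569  0.27580643]
the job is handed in; nothing more can be done
None
```

The job is handed in at about 17 s, with no verdict returned: by the last camera view and force readings the shell is against the stop, the strap is square across it and the nut is tight at its stop; pad force on the shell was not measured, and the arm never went near the glue jar.

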